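Stroke the paint-strip lids shut

ROBOT

A 6-joint arm with a two-finger parallel gripper is mounted at the origin on the work surface. World frame = base frame: x ahead of the robot, y to its left, z up, the work surface at z = 0. Lengths are in m, angles in rad, forces in N, time in s.
With the tool pointing down it reaches from about 0.375 to 0.9 m from the base axis. Payload 3.1 kg.
Tool frame: the origin (TCP) lies midway between the tips of the shut fingers; the grasp point (between the pads) lies 19 mm behind it; z points along the fingers, y is the line along which they close (so a half turn about z gives the same grasp; the last joint's range is limited). The gripper opens to 87 mm and grips with 3 to 60 N. Pads are 19 mm wide; open, the fingers measure 117 mm over their backs; the gripper's body (75 mm by 190 mm) begins 51 mm behind the grasp point.
Start: joints at [0.975, 0.527, 1.433, -0, 1.181, -0.178], TCP at [0.254, 0.571, 0.223] pointing down, gripper open.
Joint ranges: [-3.08, 3.08], [-0.75, 2.2], [0.22, 2.44], [-1.43, 4.57], [0, 2.65], [-2.85, 2.85]. Speed limits (rad/s): [2.79, 2.79, 3.14, 3.14, 3.14, 3.14].

INTERFACE

Orientations are given as a unit quaternion [x, y, z, w].
In Python, from rig import robot gives the robot as it stands. The module is installed in compiled form; this text tells all that it offers.
- The arm moves only by the tool play_rows, never from a script. Its arguments are lists of equal length, an entry for each row: "gripper": the closure, from -1 (fully open) to 1 (shut); "delta_pos": the shift along the tool's x, y, z in cm, a list of three; "turn": the turn, a rotation vector about the tool's x, y, z in rad, a list of three. A call has 1 to 12 rows; each row is the pose to reach, as a shift and turn from the pose commanded when the call began, along the tool's axes at that moment; what a row does not reach only later rows make up. A row lasts 1/8 s, in which the tool goes at most 62.5 mm and 10.7 degrees, less where a joint would pass 70% of its speed; a pose out of reach is approached as far as the arm can. A call with a gripper value outside its range is refused whole. The fingers move at their own pace and stop on an object; "squeeze" is the grip in N (left out, the last holds). Time passes only in rows, so rows that repeat a pose let the fingers close. It gives the time, the measured TCP pose, the force, the opening and the grip force at its end, in the units of the state.
- robot.get_obs(): the state, without advancing time (a new reading comes with each control period).
- robot.camera(name): name is "scene" or "top" or "wrist"; returns a dict with "color" (384x512x3 uint8, red, green, blue), "vfov" (degrees; the focal length in pixels is half the picture's height over the tangent of half this angle, whatever the lens; pixels are square), "cx", "cy" (the principal point, pixels), "R" (3x3) and "t" (3): a world point X has camera coordinates R X + t. Camera axes: x right, y down, z forward; pixel columns grow to the right and rows downward; lengths in m; the calibration is good to about 2 mm. The wrist camera is an equidistant fisheye: a pixel r from the principal point sees the ray r / f radians off the axis. A picture is of the moment at which its call begins. There is no depth.
- robot.hand_in(): hands the job in; it is judged then, once.
The state is a dict: "time": time; "q": joint angles; "joint_velocities": joint speeds; "joint_torque": joint torques, N m; "position": TCP position; "tool_rot": TCP orientation; "ft_force": force on the tool from outside, world axes, zero at the start; "moment": the same for the moment, N m; "grip_width": finger opening in m; "grip_force": force on a finger pad.
Only numpy, scipy, OpenCV 4.12 (cv2) and the standard library are available. Lean on these libraries where they do the work, as an engineer would, in place of code of your own. Each camera call takes 0.05 s, during which the arm holds its last target. There are 200 camera calls.

TASK

The four flap lids of the paint strip have been left ajar. Run your closed fingertips lightly along the row, from the hinged end towards the free edges, so that the lids are pressed fully shut one after another in that order. Do not lift or shift the strip, do not push any lid further open, and leave the things around it where they are.

Things in the scene. Friction and masses are not known exactly. Their poses are not given: they have to be found in the camera images.
- strip: grey plastic paint strip, loose on the table, 172 mm long (its x axis), 44 mm wide (y), about 0.7 kg: four square wells in a row. Origin: centre of its underside, on the table. Each well has its own flap lid; with all lids shut their flat tops lie in one plane 34 mm above the origin. Lids are hinged at their -x ends, so the free edges point to the strip's +x. It can stand at any yaw.
- lid1 (a joint): hinge angle of flap lid 1, rad: 0 is fully shut, grows as its free (+x) edge rises; it starts 0.30 to 0.60 ajar and stays where it is left (hinge friction about 0.012 N m, no spring). Lid 1 is the one at the strip's -x end.
- lid1_hinge (a point): point on the upper face of lid 1 at the middle of its hinge line; with the lid shut it is at x = -83 mm, y = 0, z = 34 mm in the strip's frame. The lid is plain blue plastic, like the other three, 36 mm long from here, 42 mm wide, 3.5 mm thick, with a 3 mm thumb tab at its free edge.
- lid1_edge (a point): middle of the free edge of lid 1, on its upper face, 36 mm from the hinge point
- lid2 (a joint): hinge angle of flap lid 2, rad: 0 is fully shut, grows as its free (+x) edge rises; it starts 0.30 to 0.60 ajar and stays where it is left (hinge friction about 0.012 N m, no spring). It is the lid next along +x after lid 1.
- lid2_hinge (a point): point on the upper face of lid 2 at the middle of its hinge line; with the lid shut it is at x = -41 mm, y = 0, z = 34 mm in the strip's frame. The lid is plain blue plastic, like the other three, 36 mm long from here, 42 mm wide, 3.5 mm thick, with a 3 mm thumb tab at its free edge.
- lid2_edge (a point): middle of the free edge of lid 2, on its upper face, 36 mm from the hinge point
- lid3 (a joint): hinge angle of flap lid 3, rad: 0 is fully shut, grows as its free (+x) edge rises; it starts 0.30 to 0.60 ajar and stays where it is left (hinge friction about 0.012 N m, no spring). It is the lid next along +x after lid 2.
- lid3_hinge (a point): point on the upper face of lid 3 at the middle of its hinge line; with the lid shut it is at x = 1 mm, y = 0, z = 34 mm in the strip's frame. The lid is plain blue plastic, like the other three, 36 mm long from here, 42 mm wide, 3.5 mm thick, with a 3 mm thumb tab at its free edge.
- lid3_edge (a point): middle of the free edge of lid 3, on its upper face, 36 mm from the hinge point
- lid4 (a joint): hinge angle of flap lid 4, rad: 0 is fully shut, grows as its free (+x) edge rises; it starts 0.30 to 0.60 ajar and stays where it is left (hinge friction about 0.012 N m, no spring). It is the lid next along +x after lid 3.
- lid4_hinge (a point): point on the upper face of lid 4 at the middle of its hinge line; with the lid shut it is at x = 43 mm, y = 0, z = 34 mm in the strip's frame. The lid is plain blue plastic, like the other three, 36 mm long from here, 42 mm wide, 3.5 mm thick, with a 3 mm thumb tab at its free edge.
- lid4_edge (a point): middle of the free edge of lid 4, on its upper face, 36 mm from the hinge point
- jar_a: bystander: small closed glass paint jar, 34 mm across, 42 mm tall, standing beside the strip, 55 to 80 mm from its long centreline. Origin: centre of its underside
- jar_b: bystander: the same kind of jar, on the strip's other side, 55 to 80 mm from its long centreline. Origin: centre of its underside
- shell: bystander: white seashell-like cone, 36 mm across, 18 mm tall, lying beside the strip, 60 to 80 mm from its centreline. Origin: centre of its underside
- brush: bystander: paint brush 170 mm long, lying roughly along the strip, about 120 to 135 mm from its centreline. Origin: on its axis line, at its underside
- palette: bystander: flat round white plastic palette 132 mm across, 9 mm tall. Origin: centre of its underside
- mug: bystander: blue mug holding two upright brushes, 76 mm across, brush ends up to 180 mm high. Origin: centre of its underside
- glue: bystander: white glue bottle with orange cap, 48 mm across, 130 mm tall. Origin: centre of its underside
There are look-alikes about, which are no part of the job. There is more than one size of the strip; the one meant has the size given above.

How it is judged:
On the way, in this order (a step that is already met when the one before it is completed fails the run):
1. lid 1 is pressed shut (below 0.08 rad) (value of joint lid1 below 0.08 rad), for 0.1 s.
2. lid 2 is pressed shut (below 0.08 rad) (value of joint lid2 below 0.08 rad), for 0.1 s.
3. lid 3 is pressed shut (below 0.08 rad) (value of joint lid3 below 0.08 rad), for 0.1 s.
4. lid 4 is pressed shut (below 0.08 rad) (value of joint lid4 below 0.08 rad), for 0.1 s.
At the end, for the whole second after the job is handed in: all four lids are shut to less than 0.08 rad (free edge within 3 mm of closed), and the strip stands flat and still within 20 mm of where it was (value of joint each of lid1, lid2, lid3, lid4 below 0.08 rad and distance of strip from where it was at the start of the episode below 0.02 m and height (world z) of strip below 0.006 m and angle between strip's own z axis and vertical below 0.08 rad and linear speed of strip below 0.02 m/s); the robot touches nothing.
It fails at once if a lid is pushed further open (above 0.8 rad) (value of joint any of lid1, lid2, lid3, lid4 above 0.8 rad).
It fails at once if the strip is lifted (more than 12 mm) or tipped (more than 0.25 rad) (height (world z) of strip above 0.012 m or angle between strip's own z axis and vertical above 0.25 rad).
It fails at once if the strip is shifted (more than 20 mm) (distance of strip from where it was at the start of the episode above 0.02 m).
It fails at once if the fingers bear on the strip with more than 25 N (contact force between the fingers and strip above 25 N).
It fails at once if a thing beside the strip or around it is moved more than 20 mm (distance of any of jar_a, jar_b, shell, brush, palette, mug, glue from where it was at the start of the episode above 0.02 m).
It also fails if it takes over 38 s, if anything falls off the work surface, if the arm or the gripper's body presses on something with over 40 N, if the wrist force passes 120 N, or if a joint passes its speed limit or range.

## Working session

There is one attempt and no reset: what is moved stays moved. The work goes in short steps, Python scripts to look and compute and a tool call to move; the robot and the scene stay as the last step left them, time stands still between calls to the robot, and variables do not carry over. Pictures are saved under pics/ and viewed, at most 10 in all, crops included, and the job is handed in when it is done.

Besides the shell and the picture viewer there is one more tool, called after ">>>" as name(argument=value, ...) on one line, values as JSON. play_rows: Moves the arm, as the interface text tells. Its arguments: {"type":"object","properties":{"gripper":{"type":"array","items":{"type":"number"}},"delta_pos":{"type":"array","items":{"type":"array","items":{"type":"number"}}},"turn":{"type":"array","items":{"type":"array","items":{"type":"number"}}},"squeeze":{"type":"number"}},"required":["gripper","delta_pos","turn"]}

```bash
mkdir -p pics; python3 - <<'E'
from rig import robot
import cv2,numpy as np
o=robot.get_obs();print(o['position'],o['tool_rot'],o['time'],o['grip_width'])
ims=[]
for n in("scene","top"):
    c=robot.camera(n);cv2.imwrite(f"pics/{n}0.png",c['color'][...,::-1]);print(n,c['vfov'],c['cx'],c['cy'],c['R'].round(3).tolist(),c['t'])
    np.savez(f"{n}0.npz",**c)
E
```

```text
[0.25316314 0.57062564 0.22155328] [ 2.07410122e-01  9.78253470e-01 -1.01195295e-03 -4.06018753e-04] 0.0 0.08687032097668533
scene 45.05285789622211 255.7814069543518 185.23199022953935 [[0.772, 0.636, -0.017], [0.401, -0.507, -0.763], [-0.494, 0.582, -0.646]] [-0.36232624 -0.17408158  1.48629619]
top 52.867350277716746 254.94252466954052 187.04262745210417 [[0.117, -0.993, 0.0], [-0.969, -0.114, -0.217], [0.215, 0.025, -0.976]] [-0.05668422  0.50398694  0.91655356]
```

View pics/top0.png

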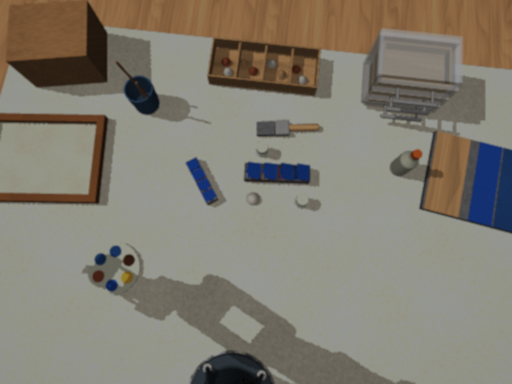

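View pics/scene0.png

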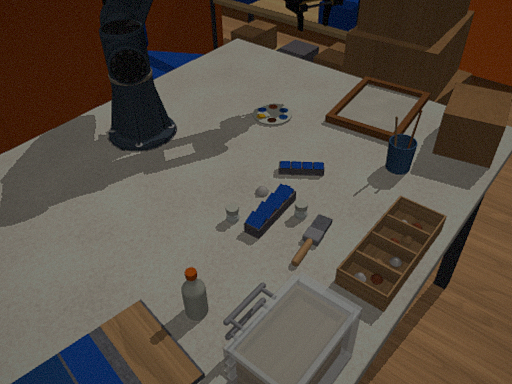

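The target strip with the ajar lids is at top (278,172) and scene (271,210). The jars are at top (262,152) and (302,202), and the shell at (252,198). The other strip, at top (202,181), is the look-alike.

```bash
cat > h.py <<'E'
import numpy as np,cv2
def load(n): return dict(np.load(n))
def ray(c,u,v):
    f=192/np.tan(np.radians(float(c['vfov']))/2)
    d=np.array([(u-c['cx'])/f,(v-c['cy'])/f,1])
    return -c['R'].T@c['t'], c['R'].T@d
def plane(c,u,v,z):
    o,d=ray(c,u,v); return o+d*(z-o[2])/d[2]
def proj(c,X):
    f=192/np.tan(np.radians(float(c['vfov']))/2)
    p=c['R']@np.asarray(X)+c['t']; return f*p[0]/p[2]+c['cx'],f*p[1]/p[2]+c['cy']
E
python3 - <<'E'
from h import *
t=load('top0.npz');s=load('scene0.npz')
a=t['color'][135:215,230:330];b=s['color'][170:250,220:320]
im=np.vstack([cv2.resize(x,(750,600),interpolation=cv2.INTER_CUBIC) for x in(a,b)])
cv2.imwrite('pics/ta.png',im[:600,:,::-1]);cv2.imwrite('pics/sb.png',im[600:,:,::-1])
for u,v,n in((278,172,'strip'),(202,181,'other'),(262,152,'jar'),(302,202,'jar'),(252,198,'shell'),(113,272,'pal'),(405,165,'glue')):print(n,plane(t,u,v,.02).round(3))
h=cv2.cvtColor(t['color'],cv2.COLOR_RGB2HSV)
m=cv2.inRange(h,(105,120,40),(130,255,255))
n,l,st,ce=cv2.connectedComponentsWithStats(m)
for i in range(1,n):
    if st[i,4]>20 and 150<ce[i][0]<350 and ce[i][1]<230:
        p=np.argwhere(l==i)[:,::-1].astype(np.float32);print(st[i],ce[i],cv2.boxPoints(cv2.minAreaRect(p)).tolist())
E
```

```text
strip [ 0.562 -0.052  0.02 ]
other [0.515 0.143 0.02 ]
jar [ 0.612 -0.004  0.02 ]
jar [ 0.49  -0.122  0.02 ]
shell [0.485 0.008 0.02 ]
pal [0.259 0.329 0.02 ]
glue [ 0.621 -0.383  0.02 ]
[187 158  29  43 461] [200.86334056 179.31019523] [[185.9163818359375, 162.56761169433594], [195.66903686523438, 157.4590606689453], [216.45550537109375, 197.14234924316406], [206.70285034179688, 202.2509002685547]]
[246 163  15  16 207] [253.65700483 170.33816425] [[246.0, 163.0], [260.0, 163.0], [260.0, 178.0], [246.0, 178.0]]
[262 163  16  17 208] [269.92307692 170.86057692] [[261.3705139160156, 178.18235778808594], [262.5705261230469, 162.5823516845703], [277.1764221191406, 163.7058868408203], [275.9764099121094, 179.30589294433594]]
[280 164  29  17 422] [294.42180095 171.82938389] [[280.0, 164.0], [308.0, 164.0], [308.0, 180.0], [280.0, 180.0]]
```

View pics/ta.png

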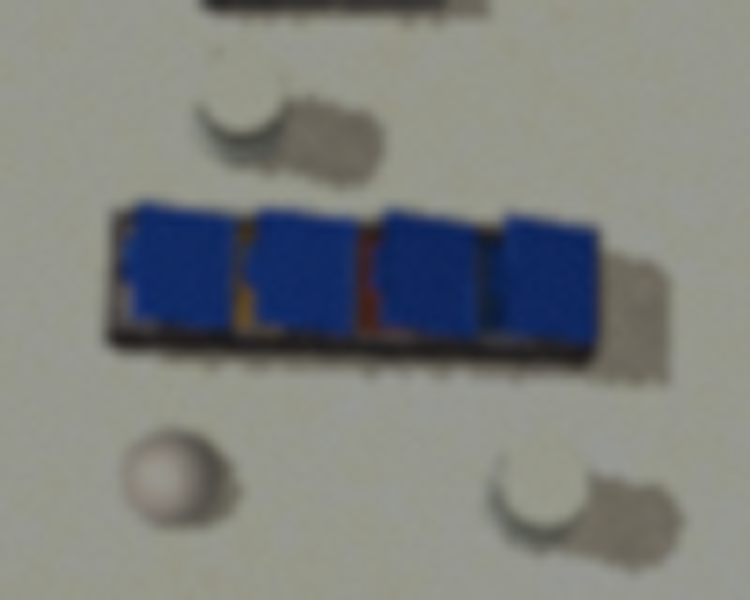

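View pics/sb.png

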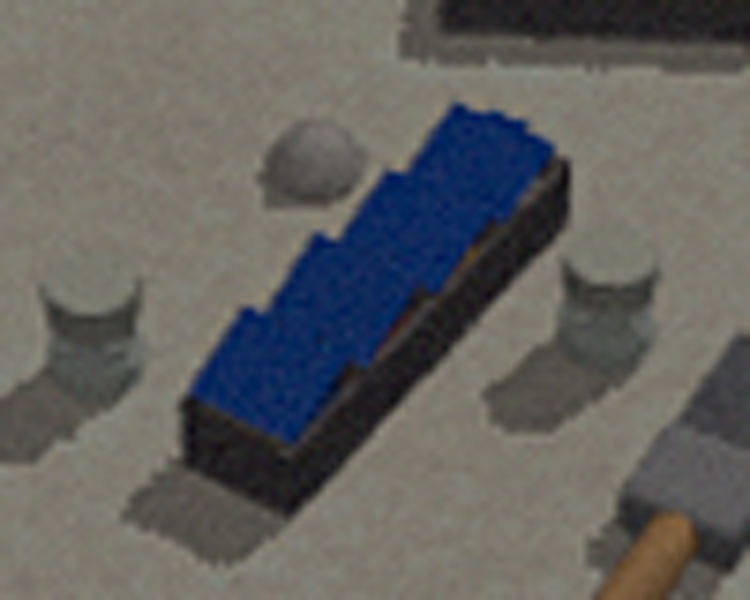

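Each lid shows well interior on its left side in the top view. So the free edges (+x) point left, roughly world +y, and lid 1 is the right-most, flush at the -x end (ta (598,288)). In the scene view the lower-left lid is lid 1.

```bash
python3 - <<'E'
from h import *
t=load('top0.npz');s=load('scene0.npz')
T=lambda u,v:(230+u/7.5-.5,135+v/7.5-.5)
S=lambda u,v:(220+u/7.5-.5,170+v/7.5-.5)
for n,p,z in(('T hinge1a',(598,230),.034),('T hinge1b',(597,345),.034),('T +xrim a',(115,212),.03),('T +xrim b',(112,330),.03),('T bot +x',(112,350),0),('T bot -x',(588,364),0)):print(n,plane(t,*T(*p),z).round(4))
for n,p,z in(('S bot -x xsmall',(187,460),0),('S bot -x xbig',(290,515),0),('S bot +x xbig',(567,210),0),('S hinge lid1 small',(190,398),.032),('S hinge1 big',(292,443),.032)):print(n,plane(s,*S(*p),z).round(4))
# edges of lids triangulated: top view free edge mids and scene free-edge x-small corners
def tri(p,q):
    o1,d1=ray(t,*T(*p));o2,d2=ray(s,*S(*q))
    k=np.linalg.lstsq(np.c_[d1,-d2],o2-o1,rcond=None)[0]
    a,b=o1+k[0]*d1,o2+k[1]*d2
    return ((a+b)/2).round(4),np.linalg.norm(a-b).round(4)
for i,(p,q) in enumerate((((508,335),(243,308)),((384,330),(320,235)),((257,322),(390,172)),((137,318),(457,105)))):print('edge',i+1,tri(p,q))
for n,p in(('jarA',(242,92)),('jarB',(545,487))):print(n,plane(t,*T(*p),.042).round(3))
print('shell',plane(t,*T(175,478),.009).round(3))
E
```

```text
T hinge1a [ 0.5864 -0.1305  0.034 ]
T hinge1b [ 0.5454 -0.1337  0.034 ]
T +xrim a [0.5744 0.0372 0.03  ]
T +xrim b [0.5321 0.0331 0.03  ]
T bot +x [0.5321 0.0339 0.    ]
T bot -x [ 0.5468 -0.135   0.    ]
S bot -x xsmall [ 0.5441 -0.1347  0.    ]
S bot -x xbig [ 0.5861 -0.1327  0.    ]
S bot +x xbig [ 0.5697  0.0426 -0.    ]
S hinge lid1 small [ 0.5479 -0.1361  0.032 ]
S hinge1 big [ 0.5863 -0.1313  0.032 ]
edge 1 (array([ 0.5427, -0.1023,  0.0437]), np.float64(0.0006))
edge 2 (array([ 0.5398, -0.0597,  0.0438]), np.float64(0.0005))
edge 3 (array([ 0.5374, -0.0171,  0.0415]), np.float64(0.0015))
edge 4 (array([0.5342, 0.0242, 0.0423]), np.float64(0.0005))
jarA [ 0.619 -0.002  0.042]
jarB [ 0.492 -0.12   0.042]
shell [0.487 0.006 0.009]
```

>>> play_rows(gripper=[1,1,1,1,1,1,1,1,1,1,1,1], delta_pos=[[-55.8,-49.1,5],[-55.8,-49.1,5],[-55.8,-49.1,5],[-55.8,-49.1,5],[-55.8,-49.1,5],[-55.8,-49.1,5],[-55.8,-49.1,5],[-55.8,-49.1,5],[-55.8,-49.1,5],[-55.8,-49.1,5],[-55.8,-49.1,5],[-55.8,-49.1,5]], turn=[[0,0,1.075],[0,0,1.075],[0,0,1.075],[0,0,1.075],[0,0,1.075],[0,0,1.075],[0,0,1.075],[0,0,1.075],[0,0,1.075],[0,0,1.075],[0,0,1.075],[0,0,1.075]], squeeze=10)

```text
time: 1.6
position: [0.5648, -0.1062, 0.1721]
tool_rot: [0.679, 0.734, -0.0, -0.0]
ft_force: [1.3, 1.0, 0.1]
grip_width: 0.001
grip_force: 0.0
```

>>> play_rows(gripper=[1,1,1,1], delta_pos=[[0,0,5],[0,0,9],[0,0,10.7],[0,0,10.7]], turn=[[0,0,0],[0,0,0],[0,0,0],[0,0,0]])

```text
time: 2.1
position: [0.5637, -0.1035, 0.0646]
tool_rot: [0.679, 0.734, -0.0, -0.001]
ft_force: [-1.2, -1.4, 1.0]
grip_width: 0.0003
grip_force: 0.0
```

```bash
python3 - <<'E'
from h import *
from rig import robot
o=robot.get_obs();print(o['position'],o['ft_force'])
c=robot.camera('scene');np.savez('scene1.npz',**c)
cv2.imwrite('pics/s1.png',cv2.resize(c['color'][150:250,200:330],(780,600),interpolation=cv2.INTER_CUBIC)[...,::-1])
E
```

```text
[ 0.5636848  -0.10354772  0.06461027] [-1.21025099 -1.44662987  1.00820424]
```

View pics/s1.png

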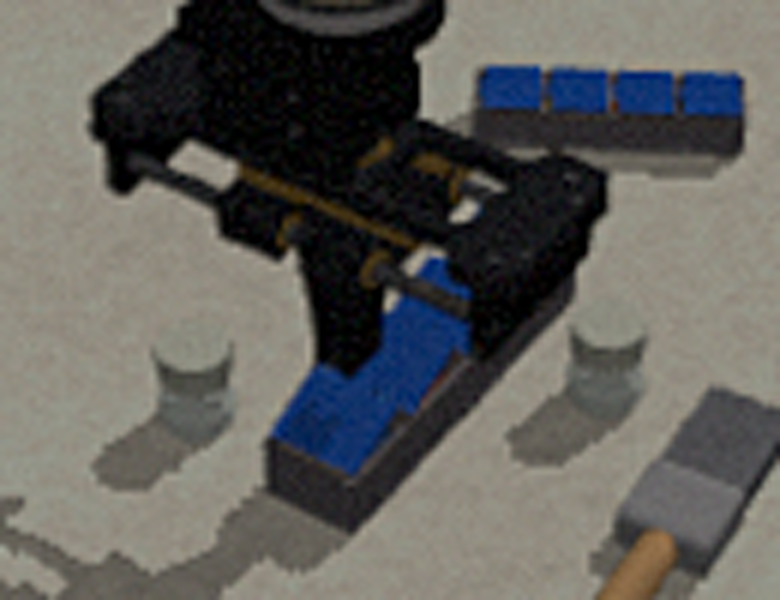

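The closed fingertips (345,355) are above lid 1's free half and clear of the jars. Now pressing down.

>>> play_rows(gripper=[1,1,1,1,1,1], delta_pos=[[0,0,1],[0,0,1.8],[0,0,2.2],[0,0,2.5],[0,0,2.7],[0,0,2.7]], turn=[[0,0,0],[0,0,0],[0,0,0],[0,0,0],[0,0,0],[0,0,0]])

```text
time: 2.9
position: [0.5643, -0.104, 0.0385]
tool_rot: [0.679, 0.734, -0.0, -0.0]
ft_force: [-0.2, 0.3, -0.2]
grip_width: 0.0006
grip_force: 0.0
```

>>> play_rows(gripper=[1,1,1,1], delta_pos=[[0,0,0.1],[0,0,0.2],[0,0,0.25],[0,0,0.25]], turn=[[0,0,0],[0,0,0],[0,0,0],[0,0,0]])

```text
time: 3.4
position: [0.5644, -0.104, 0.0361]
tool_rot: [0.679, 0.734, -0.0, 0.0]
ft_force: [-0.1, 0.7, -0.5]
grip_width: 0.0005
grip_force: 0.0
```

>>> play_rows(gripper=[1,1,1,1], delta_pos=[[0,0,0.05],[0,0,0.1],[0,0,0.15],[0,0,0.15]], turn=[[0,0,0],[0,0,0],[0,0,0],[0,0,0]])

```text
time: 3.9
position: [0.5643, -0.104, 0.0345]
tool_rot: [0.679, 0.734, -0.0, -0.0]
ft_force: [0.2, -0.1, 0.3]
grip_width: 0.0001
grip_force: 0.0
```

>>> play_rows(gripper=[1,1,1], delta_pos=[[0,0,0.05],[0,0,0.1],[0,0,0.1]], turn=[[0,0,0],[0,0,0],[0,0,0]])

```text
time: 4.28
position: [0.5643, -0.1039, 0.034]
tool_rot: [0.679, 0.734, 0.0, 0.0]
ft_force: [-0.8, 0.9, 4.8]
grip_width: 0.0006
grip_force: 2.5
```

Contact at 4.8 N with the tip at 34 mm, so lid 1 is shut. Next, hop to lid 2.

>>> play_rows(gripper=[1,1,1,1,1,1,1,1,1,1,1], delta_pos=[[0,0,-1.5],[0,0,-3],[2.1,0,-3],[4.2,0,-3],[4.2,0,-2.2],[4.2,0,-1.4],[4.2,0,-0.7],[4.2,0,-0.3],[4.2,0,-0.1],[4.2,0,0],[4.2,0,0]], turn=[[0,0,0],[0,0,0],[0,0,0],[0,0,0],[0,0,0],[0,0,0],[0,0,0],[0,0,0],[0,0,0],[0,0,0],[0,0,0]])

```text
time: 5.65
position: [0.5609, -0.0624, 0.0341]
tool_rot: [0.679, 0.734, -0.0, 0.0]
ft_force: [-1.9, -1.0, 4.5]
grip_width: 0.0008
grip_force: 1.9
```

>>> play_rows(gripper=[1,1,1,1,1,1,1,1,1,1,1], delta_pos=[[0,0,-1.5],[0,0,-3],[2.1,0,-3],[4.2,0,-3],[4.2,0,-2.2],[4.2,0,-1.4],[4.2,0,-0.7],[4.2,0,-0.3],[4.2,0,-0.1],[4.2,0,0],[4.2,0,0]], turn=[[0,0,0],[0,0,0],[0,0,0],[0,0,0],[0,0,0],[0,0,0],[0,0,0],[0,0,0],[0,0,0],[0,0,0],[0,0,0]])

```text
time: 7.02
position: [0.5576, -0.0205, 0.0341]
tool_rot: [0.679, 0.734, -0.0, 0.0]
ft_force: [-1.2, -0.5, 4.4]
grip_width: 0.0004
grip_force: 2.0
```

>>> play_rows(gripper=[1,1,1,1,1,1,1,1,1,1,1], delta_pos=[[0,0,-1.5],[0,0,-3],[2.1,0,-3],[4.2,0,-3],[4.2,0,-2.2],[4.2,0,-1.4],[4.2,0,-0.7],[4.2,0,-0.3],[4.2,0,-0.1],[4.2,0,0],[4.2,0,0]], turn=[[0,0,0],[0,0,0],[0,0,0],[0,0,0],[0,0,0],[0,0,0],[0,0,0],[0,0,0],[0,0,0],[0,0,0],[0,0,0]])

```text
time: 8.4
position: [0.5543, 0.0213, 0.0341]
tool_rot: [0.679, 0.734, -0.0, 0.0]
ft_force: [-1.7, -0.6, 3.3]
grip_width: 0.0005
grip_force: 2.0
```

>>> play_rows(gripper=[1,1,1,1,1,1,1,1], delta_pos=[[0,0,-3],[0,0,-8],[0,-5,-12],[0,-11,-15],[0,-17,-15],[0,-23,-15],[0,-23,-15],[0,-23,-15]], turn=[[0,0,0],[0,0,0],[0,0,0],[0,0,0],[0,0,0],[0,0,0],[0,0,0],[0,0,0]])

```text
time: 9.4
position: [0.3265, 0.0032, 0.1841]
tool_rot: [0.679, 0.734, 0.001, 0.002]
ft_force: [0.7, -0.1, -0.8]
grip_width: 0.0004
grip_force: 0.0
```

```bash
python3 - <<'E'
from h import *
from rig import robot
a=robot.camera('scene');b=robot.camera('top');print(robot.get_obs()['position'])
cv2.imwrite('pics/end.png',np.hstack([cv2.resize(a['color'][160:250,210:310],(400,360),interpolation=3),cv2.resize(b['color'][125:215,230:330],(400,360),interpolation=3)])[...,::-1])
E
```

```text
[0.32757078 0.0030151  0.18399673]
```

View pics/end.png

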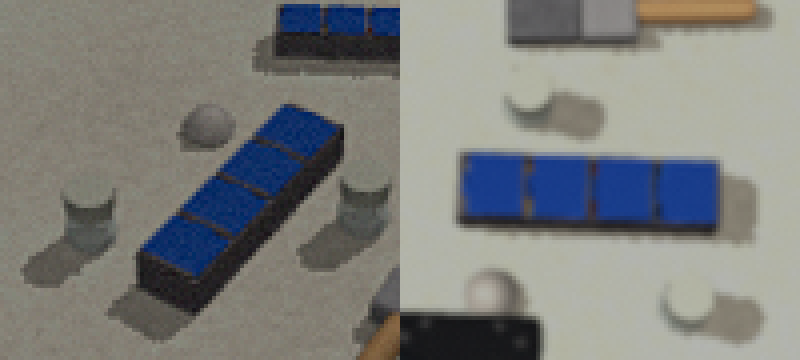

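All four lids lie flat, at scene (190,245) to (300,125) in the crop. The strip, jars and shell are where they were, and the arm is clear. Handing in.

```bash
python3 -c "
from rig import robot
print(robot.hand_in())"
```

```text
the job is handed in; nothing more can be done
None
```

I pressed lids 1 to 4 shut in order with under 5 N measured at the end of each press, lifting between lids rather than dragging along the row. In the last pictures the strip, jars and shell hadn't moved, and the job is handed in; no verdict came back.

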